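# Press a canister lid home with a trigger press

## Task

A tea canister lies in the trigger press with its push-in lid standing proud: squeeze the trigger stroke by stroke to walk the ram onto the lid and drive the lid fully home, and keep it pressed there for a moment with a firm 15 to 20 N on the lid to set its seal (above 23 N the canister is crushed). Then let go of the trigger and press the release tab so that the ram springs all the way back, leaving the closed canister lying in the cradle. Work only the trigger and tab, never push the ram or the canister by hand, and leave the things around where they are.

Things in the scene. Friction and masses are not known exactly. Their poses are not given: they have to be found in the camera images.
- press: Fixed trigger press (grey base 300 x 76 x 10 mm) bolted to the worktop, in line from rear to front along its own +x: trigger, grip post, ram, canister in a V cradle, stop plate. Origin: on the worktop under the middle between trigger and grip post; z up; ram, lid and canister share an axis 65 mm above the worktop.
- press_grip (a point): Point midway between trigger and fixed grip post, 130 mm above the worktop. The black grip post (10 x 22 mm, top at 155 mm) has its outer face 34 mm to the press's +x of it, the trigger at rest 34 mm to -x: 68 mm over both at rest, 30 mm fully squeezed. Pinch both, or push the trigger alone from behind. Below 90 mm two steel cheeks (48 mm over both, 100 mm long) block fingers.
- trigger (a joint): Angle, rad: 0 sprung back, 0.33 squeezed to the grip post (press's +x); pivot 12 mm above the worktop. First 0.1 idle, then a pawl pushes the ram 65 mm per rad. Pushed at 118 to 130 mm height: 6 to 9 N to walk the free ram, plus 0.6 N per N on the lid.
- trigger_top (a point): Point in the middle of the black trigger (10 x 22 mm, top at 155 mm above the worktop), 130 mm above the worktop at rest.
- ram (a joint): Travel of the steel ram towards the canister, m: 0 fully back (open), 0.048 at most. Teeth 6 mm apart hold it when the trigger springs back (it slips back up to 6 mm to the last tooth, so a stroke gains 0, 6 or 12 mm). A spring of 3 to 4 N drives it fully back when the tab is pressed with the trigger let go.
- tab (a joint): Angle of the release rocker, rad: 0 at rest, 0.20 fully pressed; it ticks up to 0.1 as the teeth pass. The ram is set free above about 0.1.
- tab_top (a point): Top centre of the release tab, a 26 x 26 mm black paddle beside the trigger (55 mm to the press's -y, 30 mm to its -x, top about 114 mm above the worktop). Pressing it straight down 6 to 7 mm (3 to 12 N) frees the ram; it springs back up.
- canister: Loose aluminium tea canister, 64 mm diameter, 90 mm long, 0.25 kg, lying on its side; origin at its centre on its axis, own +x along the axis from lid end to bottom. It may start a few mm short of the stop plate and slides onto it when pushed.
- lid_face (a point): Centre of the outer face of the push-in lid (62 mm disc, 6 mm thick flange). The lid starts 8 to 14 mm proud and slides with about 7 N of friction; at home its flange lies on the canister mouth, so this point is then 6 mm outside point can_mouth.
- can_mouth (a point): Centre of the canister's mouth rim; axes as the canister (x points into it).
- pad_face (a point): Centre of the front face of the rubber pad (36 mm disc) on the ram, when not compressed. The pad gives about 1 mm for each 10 N.
- sauce_cup: Bystander: small lidded sauce cup, 73 mm wide, 49 mm high; origin under its centre.
- jigger_cup: Bystander: steel jigger, 45 mm wide, 78 mm high; origin under its centre.
- spice_jar: Bystander: glass spice jar with dark cap, 45 mm wide, 105 mm high; origin under its centre.
- timer_box: Bystander: white kitchen timer, 27 x 68 x 66 mm; origin under its centre.
- film_roll: Bystander: standing white roll of film, 68 mm wide, 112 mm high; origin under its centre.
Mind the look-alikes: they are no part of the job. What is shaped like the canister but orange is not meant.

How it is judged (in metres and radians):
On the way, in this order (a step that is already met when the one before it is completed fails the run):
1. the lid is driven home (within 1 mm) and pressed there by the ram with 12 to 23 N for 0.2 s (x of lid_face in the frame of can_mouth above -0.007 m and value of joint ram above 0.015 m and contact force between ram and canister above 12 N), for 0.2 s.
2. the release tab is pressed and the ram springs back, the trigger let go (value of joint ram below 0.004 m and value of joint trigger below 0.04 rad), for 0.2 s.
At the end, for the whole second after the job is handed in: The lid is home within 1 mm, the ram is back within 4 mm of fully open, trigger and tab have sprung back, and the canister lies still in the cradle along the press axis (within 0.15 rad, its axis 60 to 70 mm high) (all of step 2 and x of lid_face in the frame of can_mouth above -0.007 m and value of joint tab below 0.05 rad and z of canister in the frame of press between 0.06 and 0.07 m and x of canister in the frame of press above 0.15 m and angle between the x axis of canister and the x axis of press, either way round below 0.15 rad and linear speed of canister below 0.02 m/s); the robot touches nothing.
It fails at once if the ram presses the canister or its lid with more than 23 N (contact force between ram and canister above 23 N).
It fails at once if the robot pushes the canister or its lid (contact force between any of the fingers, the arm and canister above 1 N).
It fails at once if the robot pushes the ram (contact force between any of the fingers, the arm and ram above 1 N).
It fails at once if a bystander is moved by more than 20 mm (distance of any of sauce_cup, jigger_cup, spice_jar, timer_box, film_roll from where it was at the start of the episode above 0.02 m).
It also fails if it takes over 72 s, if anything falls off the work surface, if the arm or the gripper's body presses on something with over 40 N, if the wrist force passes 120 N, or if a joint passes its speed limit or range.

## Robot

A 7-joint arm with a two-finger parallel gripper is mounted at the origin on a cart in front of the work surface, level with it; the furniture and walls round the work are solid. World frame = base frame: x ahead of the robot, y to its left, z up, the work surface at z = 0. Lengths are in m, angles in degrees, forces in N, time in s.
With the tool pointing down it reaches from about 0.35 to 0.9 m from the base axis. Payload 19.9 kg.
Tool frame: the origin (TCP) lies between the finger pads; the fingertips stand 22 mm ahead of it and the grasp point (between the pads) lies 3 mm ahead of it (manip.nose_length is the distance from the TCP to the fingertips, in m); z points along the fingers, y is the line along which they close (so a half turn about z gives the same grasp; the last joint's range is limited). The gripper opens to 85 mm and grips with 20 to 120 N. Pads are 22 mm wide; open, the fingers measure 114 mm over their backs; the gripper's body (76 mm by 85 mm) begins 54 mm behind the grasp point. The pads swing forward as they close: fully open they stand 13 mm farther back than shut.
Start: joints at [-75.544, 23.915, -0.59, 92.452, 0.269, 63.638, -3.037], TCP at [0.181, 0.598, 0.224] pointing down, gripper open.
Joint ranges: [-161.28, 161.28], [-22.2, 115.67], [-73.04, 71.86], [3.21, 147.25], [-68.34, 248.33], [10.77, 114.83], [-161.83, 161.83]. Speed limits (degrees/s): [108.29, 108.29, 136.94, 136.94, 172.46, 172.46, 172.46].

## Interface

Orientations are given as [roll, pitch, yaw] about the fixed x, y, z axes, in that order (R = Rz(yaw) Ry(pitch) Rx(roll)).
In Python, from workcell import manip gives the robot as it stands.
- The arm moves only by the tool play_rows, never from a script. Its argument "series" is text: rows parted by semicolons, each of 7 numbers parted by spaces: the closure, from -1 (fully open) to 1 (shut), so that 0 is half open, then the shift along the tool's x, y, z in m, then the turn, a rotation vector about the tool's x, y, z in degrees. A call has 1 to 8 rows; each row is the pose to reach, as a shift and turn from the pose commanded when the call began, along the tool's axes at that moment; what a row does not reach only later rows make up. A row lasts 1/12 s, in which the tool goes at most 41.7 mm and 7.16 degrees, less where a joint would pass 70% of its speed; a pose out of reach is approached as far as the arm can. A call with a gripper value outside its range is refused whole. The fingers move at their own pace and stop on an object; "grip_force" is the grip in N (left out, the last holds). Time passes only in rows, so rows that repeat a pose let the fingers close. It gives the time, the measured TCP pose, the force, the opening and the grip force at its end, in the units of the state.
- manip.get_state(): the state, without advancing time (a new reading comes with each control period).
- manip.camera(name): name is "scene" or "top" or "wrist"; returns (picture, depth): 420x560x3 uint8, red, green, blue; 420x560 float32, m along the optical axis (not along the pixel's ray), 0 where there is no reading.
- manip.get_calibration(name): a dict with "fov_y" (degrees; the focal length in pixels is half the picture's height over the tangent of half this angle, whatever the lens; pixels are square), "cx", "cy" (the principal point, pixels), "extrinsics" (4x4, takes a point from camera to world coordinates). Camera axes: x right, y down, z forward; pixel columns grow to the right and rows downward; lengths in m; the calibration is good to about 2 mm. A picture is of the moment at which its call begins: read the wrist's pose just before it. get_calibration takes no time and is no camera call; for the wrist camera it gives the pose at the moment of the call.
- manip.sign_off(): hands the job in; it is judged then, once.
Trained networks look in the newest picture that a camera, given by its name, has taken for a name from the list of things; names that differ only in an ending like _2 or _b are one class to them, and where a whole thing is asked for, a point or a joint stands for the part that bears it (a point fixed in the world has none). Each returns a list of dicts, best first, with "p" (0 to 1); they miss things now and then, are a little off and sometimes report something else, mostly with a low value. They report only what shows in the picture. A call takes as long as a camera call. They do not tell look-alikes from the thing itself.
- manip.cut_out(name, camera): "pixels" (420x560 bool, what is visible of it) and "point" ([row, column] in pixels, amid what is visible of it).
- manip.place_of(name, camera): "point" ([row, column] in pixels: a listed point, or the origin of a listed thing).
The state is a dict: "t": time; "qpos": joint angles; "qvel": joint speeds; "joint_efforts": joint torques, N m; "ee_pos": TCP position; "orientation": TCP orientation; "force": force on the tool from outside, world axes, zero at the start; "wrist_torque": the same for the moment, N m; "grip_width": finger opening in m; "gripper_force": force on a finger pad.
Only numpy, scipy, OpenCV 4.12 (cv2) and the standard library are available. Lean on these libraries where they do the work, as an engineer would, in place of code of your own. Each camera call takes 0.05 s, during which the arm holds its last target. There are 200 camera calls.

## Working session

There is one attempt and no reset: what is moved stays moved. The work goes in short steps, Python scripts to look and compute and a tool call to move; the robot and the scene stay as the last step left them, time stands still between calls to the robot, and variables do not carry over. Pictures are saved under pics/ and viewed, at most 11 in all, crops included, and the job is handed in when it is done.

Besides the shell and the picture viewer there is one more tool, called in YAML: its name, and indented under it one key for each argument. play_rows: Moves the arm, as the interface text tells. Its arguments: {"type":"object","properties":{"series":{"type":"string"},"grip_force":{"type":"number"}},"required":["series"]}

```bash
mkdir -p pics; ls; cat > h.py <<'E'
import numpy as np,cv2
from workcell import manip
def cal(n):
    c=manip.get_calibration(n); f=210/np.tan(np.radians(c["fov_y"]/2)); return c,f
def world(n,rc,d):
    c,f=cal(n); r,k=rc
    return (np.array(c["extrinsics"])@np.array([(k-c["cx"])/f*d,(r-c["cy"])/f*d,d,1]))[:3]
def proj(n,p):
    c,f=cal(n); q=np.linalg.inv(np.array(c["extrinsics"]))@np.r_[p,1]; return [q[1]/q[2]*f+c["cy"],q[0]/q[2]*f+c["cx"]]
def onplane(n,rc,z):
    a=world(n,rc,0.); b=world(n,rc,1.); return a+(b-a)*(z-a[2])/(b[2]-a[2])
E
python3 - <<'E'
from h import *
print(manip.get_state())
for n in ["scene","top"]:
    im,d=manip.camera(n); cv2.imwrite(f"pics/{n}0.png",im[:,:,::-1]); np.save(n+"d.npy",d)
    print(n,cal(n))
    for t,z in [("press",0),("press_grip",.13),("trigger_top",.13),("tab_top",.114),("canister",.065),("lid_face",.065),("can_mouth",.065),("pad_face",.065)]:
        for r in manip.place_of(t,n)[:2]: print(t,r["p"],np.round(r["point"],0),np.round(onplane(n,r["point"],z),3))
E
```

```text
pics
{'t': 0.0, 'qpos': array([-75.54513478,  23.94636865,  -0.58914594,  92.48590725,
         0.26886857,  63.63925847,  -3.03678513]), 'qvel': array([-0.05573762,  0.08747017, -0.02826247, -0.03037286, -0.03671797,
       -0.00354228, -0.04667758]), 'joint_efforts': array([-1.51102173e-03, -8.64447355e+01,  6.77881781e-01, -4.34910572e+01,
        1.90559775e-02,  7.42077740e-03,  4.23353845e-05]), 'ee_pos': array([0.18090113, 0.59786646, 0.22377576]), 'orientation': array([-1.79930023e+02,  5.35893825e-03,  1.63166470e+02]), 'force': array([ 0.16248756, -0.37704495, -0.05396726]), 'wrist_torque': array([-0.02568965,  0.03520183, -0.01482014]), 'gripper_force': 0.0, 'grip_width': 0.08536092191083479}
scene ({'fov_y': 42.93869903816105, 'cx': 273.35927397142837, 'cy': 212.0459963792316, 'extrinsics': array([[ 9.06273823e-01, -2.12804627e-01,  3.65214934e-01,
        -9.09609302e-05],
       [-4.22648972e-01, -4.68416775e-01,  7.75856670e-01,
        -1.05238684e+00],
       [ 5.96691211e-03, -8.57496307e-01, -5.14455518e-01,
         8.95667847e-01],
       [ 0.00000000e+00,  0.000
[... 948 characters left out ...]
8561259, -0.98241363,  1.36602327],
       [ 0.        ,  0.        ,  0.        ,  1.        ]])}, np.float64(380.7247728352599))
press 0.84 [229. 216.] [0.492 0.345 0.   ]
press_grip 0.71 [228. 208.] [0.479 0.353 0.13 ]
trigger_top 0.41 [229. 203.] [0.477 0.371 0.13 ]
trigger_top 0.21 [201. 368.] [ 0.559 -0.177  0.13 ]
tab_top 0.48 [240. 199.] [0.442 0.385 0.114]
canister 0.89 [229. 323.] [ 0.478 -0.03   0.065]
canister 0.71 [231. 262.] [0.475 0.179 0.065]
lid_face 0.55 [230. 241.] [0.481 0.251 0.065]
lid_face 0.46 [246. 331.] [ 0.42  -0.056  0.065]
can_mouth 0.88 [230. 248.] [0.479 0.228 0.065]
can_mouth 0.63 [239. 326.] [ 0.442 -0.041  0.065]
pad_face 0.72 [228. 246.] [0.486 0.235 0.065]
```

View pics/scene0.png

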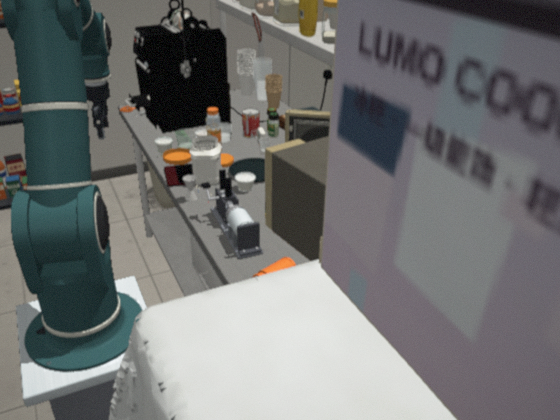

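View pics/top0.png

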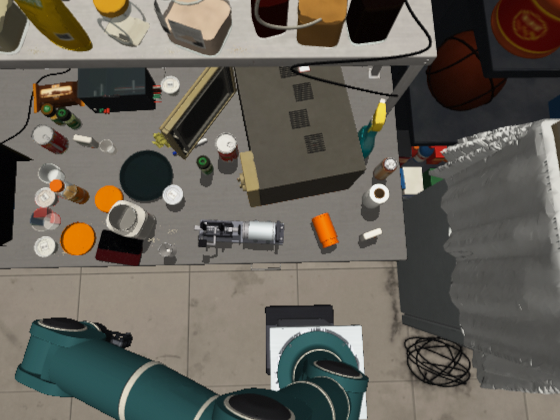

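The scene shows the press with the silver canister at (240,222) in the scene view and (262,232) in the top view. An orange look-alike lies loose at scene (278,268), top (324,230). Trigger and post are at about top (205,229), and the tab is at (199,240). I choose the silver canister in the press. Next I move above the trigger for a close look.

play_rows:
  series: "1 -0.31 -0.06 -0.03 0 0 57;1 -0.31 -0.06 -0.03 0 0 57;1 -0.31 -0.06 -0.03 0 0 57;1 -0.31 -0.06 -0.03 0 0 57;1 -0.31 -0.06 -0.03 0 0 57;1 -0.31 -0.06 -0.03 0 0 57;1 -0.31 -0.06 -0.03 0 0 57;1 -0.31 -0.06 -0.03 0 0 57"
  grip_force: 60

```text
t: 1.57
ee_pos: [0.4643, 0.4479, 0.2551]
orientation: [179.9, 0.1, 105.6]
force: [0.2, 0.6, -0.8]
grip_width: 0.0005
gripper_force: 0.0
```

```bash
python3 - <<'E'
from h import *
s=manip.get_state(); print(s["t"],s["ee_pos"],s["orientation"],s["qpos"],manip.nose_length,s["grip_width"])
n="wrist"
im,d=manip.camera(n); cv2.imwrite("pics/w0.png",im[:,:,::-1]); np.save("w0d.npy",d); print(cal(n))
for t,z in [("press",0),("press_grip",.13),("trigger_top",.13),("tab_top",.114),("canister",.065),("lid_face",.065),("can_mouth",.065),("pad_face",.065)]:
    for r in manip.place_of(t,n)[:2]: print(t,r["p"],np.round(r["point"],0),np.round(onplane(n,r["point"],z),3))
E
```

```text
1.5667 [0.46426817 0.44789135 0.25507554] [1.79915678e+02 5.15761272e-02 1.05607094e+02] [-58.74566384  25.13459842  16.57351171  87.89259878  -7.41580545
  68.01203267 -25.27553147] 0.022 0.0005475603842482106
({'fov_y': 61.99277180187343, 'cx': 276.7661989682723, 'cy': 206.6256022549979, 'extrinsics': array([[ 0.96667999,  0.24456535,  0.07561468,  0.44925154],
       [ 0.25597091, -0.92688441, -0.27452538,  0.51539912],
       [ 0.00294668,  0.28473335, -0.95860223,  0.40469304],
       [ 0.        ,  0.        ,  0.        ,  1.        ]])}, np.float64(349.5486330299585))
press 0.74 [252. 271.] [0.488 0.342 0.   ]
tab_top 0.95 [259. 225.] [0.432 0.378 0.114]
canister 0.71 [257. 229.] [0.435 0.358 0.065]
```

View pics/w0.png

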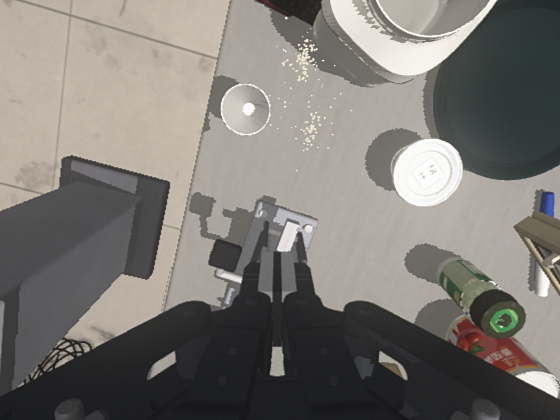

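The wrist view shows the rear edge of the press base at (260,200)-(318,218) and the black tab at (225,257). The gripper hides the trigger, so I take its position from the depth clouds.

```bash
python3 - <<'E'
from h import *
for n,f0 in [("top","topd.npy"),("scene","scened.npy")]:
    d=np.load(f0); c,f=cal(n); r,k=np.mgrid[:420,:560]
    P=np.stack([(k-c["cx"])/f*d,(r-c["cy"])/f*d,d,np.ones_like(d)],-1)@np.array(c["extrinsics"]).T
    P=P[...,:3]; np.save(n+"P.npy",P)
    m=(abs(P[...,0]-.48)<.09)&(abs(P[...,1]-.26)<.2)&(d>0)
    for lo,hi in [(.135,.17),(.105,.12),(.085,.105)]:
        q=P[m&(P[...,2]>lo)&(P[...,2]<hi)]
        print(n,lo,len(q),q.min(0).round(3) if len(q) else"",q.max(0).round(3) if len(q) else "")
        if lo==.135: print(q[np.argsort(q[:,1])].round(3)[::max(1,len(q)//25)])
        if lo==.085:
            for y in np.arange(.12,.24,.02):
                w=q[abs(q[:,1]-y)<.01]; 
                if len(w): print(y.round(2),len(w),w[:,0].mean().round(4),w[:,2].max().round(3))
im=cv2.imread("pics/top0.png")[200:265,180:300]; a=cv2.resize(im,None,fx=6,fy=6,interpolation=2)
cv2.imwrite("pics/crop.png",a)
E
```

```text
top 0.135 59 [0.476 0.205 0.135] [0.57  0.376 0.169]
[[0.57  0.205 0.168]
 [0.569 0.208 0.169]
 [0.57  0.213 0.135]
 [0.568 0.216 0.142]
 [0.569 0.219 0.142]
 [0.492 0.309 0.156]
 [0.486 0.309 0.152]
 [0.48  0.309 0.15 ]
 [0.477 0.309 0.147]
 [0.486 0.312 0.157]
 [0.496 0.312 0.155]
 [0.493 0.312 0.154]
 [0.479 0.314 0.16 ]
 [0.483 0.315 0.156]
 [0.489 0.315 0.155]
 [0.496 0.315 0.154]
 [0.486 0.366 0.138]
 [0.496 0.366 0.135]
 [0.491 0.367 0.152]
 [0.485 0.367 0.148]
 [0.487 0.368 0.159]
 [0.493 0.369 0.157]
 [0.497 0.369 0.156]
 [0.484 0.369 0.153]
 [0.479 0.372 0.139]
 [0.484 0.372 0.155]
 [0.49  0.372 0.155]
 [0.497 0.373 0.154]
 [0.49  0.375 0.156]
 [0.488 0.376 0.152]]
top 0.105 79 [0.423 0.207 0.105] [0.57  0.389 0.12 ]
top 0.085 695 [0.431 0.118 0.085] [0.569 0.384 0.105]
0.12 61 0.4751 0.104
0.14 68 0.4717 0.103
0.16 90 0.4763 0.101
0.18 88 0.4779 0.102
0.2 89 0.4798 0.105
0.22 90 0.4832 0.104
scene 0.135 98 [0.476 0.188 0.135] [0.57  0.378 0.168]
[[0.569 0.188 0.148]
 [0.57  0.203 0.154]
 [0.568 0.207 0.156]
 [0.566 0.208 0.152]
 [0.567 0.212 0.14 ]
 [0.569 0.215 0.161]
 [0.569 0.217 0.157]
 [0.49  0.299 0.142]
 [0.478 0.301 0.137]
 [0.479 0.304 0.139]
 [0.484 0.305 0.154]
 [0.483 0.306 0.14 ]
 [0.477 0.306 0.145]
 [0.48  0.307 0.144]
 [0.481 0.308 0.153]
 [0.485 0.308 0.149]
 [0.485 0.31  0.141]
 [0.481 0.31  0.138]
 [0.479 0.311 0.149]
 [0.48  0.314 0.137]
 [0.481 0.317 0.149]
 [0.497 0.36  0.146]
 [0.498 0.362 0.141]
 [0.492 0.363 0.143]
 [0.499 0.363 0.148]
 [0.492 0.364 0.149]
 [0.486 0.365 0.139]
 [0.486 0.366 0.142]
 [0.484 0.368 0.149]
 [0.494 0.368 0.15 ]
 [0.481 0.37  0.145]
 [0.489 0.372 0.149]
 [0.499 0.374 0.143]]
scene 0.105 101 [0.421 0.196 0.105] [0.57  0.388 0.12 ]
scene 0.085 533 [0.425 0.112 0.085] [0.57  0.373 0.105]
0.12 114 0.473 0.099
0.14 46 0.4747 0.098
0.16 55 0.4738 0.097
0.18 49 0.4767 0.097
0.2 58 0.4846 0.105
0.22 47 0.4889 0.102
```

View pics/crop.png

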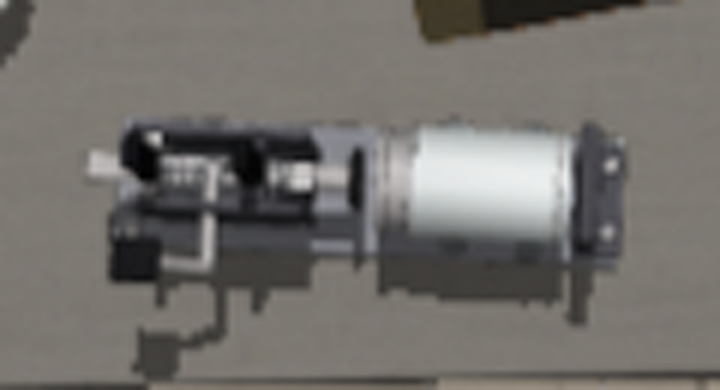

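Trigger centre is about (0.489,0.371), post (0.486,0.312), press yaw about -93.5°, tab about (0.433,0.377). In the crop the silver canister sits in the press at crop (490,180) and the trigger at (140,150). I align behind the trigger.

play_rows:
  series: "1 -0.044 0.0165 0.04 0 0 7;1 -0.044 0.0165 0.07 0 0 14;1 -0.044 0.0165 0.09 0 0 19;1 -0.044 0.0165 0.109 0 0 19;1 -0.044 0.0165 0.109 0 0 19;1 -0.044 0.0165 0.109 0 0 19"

```text
t: 2.52
ee_pos: [0.4878, 0.4137, 0.1453]
orientation: [-179.9, 0.1, 87.3]
force: [-0.4, -0.6, 1.3]
grip_width: 0.0001
gripper_force: 0.0
```

```bash
cat > st.py <<'E'
from h import *
s=manip.get_state(); g=np.array([.4875,.3415]); ax=np.array([-.061,-.998]); ay=np.array([.998,-.061])
e=s["ee_pos"]; F=s["force"]
print("t",round(s["t"],2),"press x,y,z",((e[:2]-g)@ax).round(4),((e[:2]-g)@ay).round(4),e[2].round(4),"ori",s["orientation"].round(1),"F px,py,z",(F[:2]@ax).round(2),(F[:2]@ay).round(2),F[2].round(2),"q",s["qpos"].round(0))
E
python3 st.py
```

```text
t 2.52 press x,y,z -0.072 -0.0041 0.1453 ori [-1.799e+02  1.000e-01  8.730e+01] F px,py,z 0.65 -0.32 1.29 q [-57.  31.  19.  95. -12.  56. -36.]
```

play_rows:
  series: "1 -0.010 0.004 0 0 0 0.8;1 -0.020 0.004 0 0 0 0.8;1 -0.030 0.004 0 0 0 0.8;1 -0.032 0.004 0 0 0 0.8;1 -0.034 0.004 0 0 0 0.8;1 -0.034 0.004 0 0 0 0.8;1 -0.034 0.004 0 0 0 0.8"

```text
t: 3.1
ee_pos: [0.4913, 0.3797, 0.1463]
orientation: [179.9, -0.1, 86.4]
force: [2.1, 1.8, 7.8]
grip_width: -0.0001
gripper_force: 3.1
```

```bash
python3 st.py
```

```text
t 3.1 press x,y,z -0.0384 0.0015 0.1463 ori [ 1.799e+02 -1.000e-01  8.640e+01] F px,py,z -1.9 2.02 7.77 q [-55.  29.  20.  98. -12.  55. -35.]
```

play_rows:
  series: "1 0 0 0 0 0 0;1 0 0 0 0 0 0;1 0 0 0 0 0 0"

```text
t: 3.35
ee_pos: [0.4913, 0.38, 0.1463]
orientation: [179.9, -0.1, 86.4]
force: [1.9, 0.9, 7.7]
grip_width: 0.0001
gripper_force: 3.2
```

```bash
python3 st.py; python3 - <<'E'
from h import *
im,d=manip.camera("scene"); a=im[130:260,170:290,::-1]
im2,d2=manip.camera("wrist"); b=im2[170:330,180:380,::-1]
cv2.imwrite("pics/c1.png",np.hstack([cv2.resize(a,(400,433),interpolation=2),cv2.resize(b,(400,433))]))
E
```

```text
t 3.35 press x,y,z -0.0387 0.0015 0.1463 ori [ 1.799e+02 -1.000e-01  8.640e+01] F px,py,z -0.99 1.8 7.71 q [-55.  29.  20.  98. -12.  55. -35.]
```

View pics/c1.png

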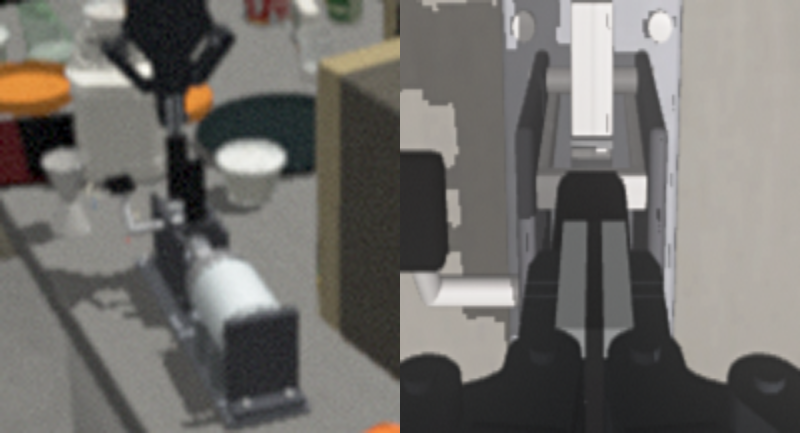

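The left half shows the shut fingers at the trigger top. The right half, from behind, shows a black rounded end at (592,190) over the press cheeks. An 8 N upward force is unexpected, so I check heights from depth.

```bash
python3 - <<'E'
from h import *
g=np.array([.4875,.3415]); ax=np.array([-.061,-.998]); ay=np.array([.998,-.061])
im,d=manip.camera("wrist")
for (u,v) in [(592,178),(592,190),(592,205),(570,200),(615,200),(570,250),(592,250),(570,300),(592,300),(592,340),(570,350),(540,220),(592,150)]:
    r=int(170+v*160/433); k=int(180+(u-400)/2)
    p=world("wrist",(r,k),d[r,k]); print((u,v),d[r,k].round(3),"px %.3f py %.3f z %.3f"%((p[:2]-g)@ax,(p[:2]-g)@ay,p[2]))
e=manip.get_state()["ee_pos"]; print(proj("wrist",e-[0,0,.022]),proj("wrist",e))
im,d=manip.camera("scene"); c,f=cal("scene"); r,k=np.mgrid[:420,:560]
P=(np.stack([(k-c["cx"])/f*d,(r-c["cy"])/f*d,d,np.ones_like(d)],-1)@np.array(c["extrinsics"]).T)[...,:3]
m=(abs(P[...,0]-.49)<.03)&(abs(P[...,1]-.36)<.08)&(d>0)&(P[...,2]>.1)
q=P[m]; 
for z in np.arange(.1,.24,.01):
    w=q[abs(q[:,2]-z)<.005]; pu=(w[:,:2]-g)@ax
    if len(w): print(z.round(2),len(w),np.sort(pu).round(3)[::max(1,len(pu)//8)])
E
```

```text
(592, 178) 0.219 px -0.032 py 0.001 z 0.091
(592, 190) 0.211 px -0.032 py 0.001 z 0.100
(592, 205) 0.204 px -0.032 py 0.001 z 0.107
(570, 200) 0.208 px -0.031 py -0.005 z 0.102
(615, 200) 0.208 px -0.031 py 0.008 z 0.102
(570, 250) 0.14 px -0.050 py -0.003 z 0.168
(592, 250) 0.139 px -0.050 py 0.002 z 0.169
(570, 300) 0.125 px -0.050 py -0.002 z 0.184
(592, 300) 0.126 px -0.050 py 0.002 z 0.182
(592, 340) 0.118 px -0.049 py 0.002 z 0.191
(570, 350) 0.112 px -0.051 py -0.002 z 0.197
(540, 220) 0.249 px -0.010 py -0.017 z 0.066
(592, 150) 0.239 px -0.031 py 0.001 z 0.070
[np.float64(245.86081068078727), np.float64(275.96837224406573)] [np.float64(264.11961705891895), np.float64(275.96048364299486)]
0.1 18 [-0.026 -0.024 -0.021 -0.015  0.031  0.032  0.034  0.036  0.038]
0.11 32 [-0.026 -0.022 -0.018 -0.015  0.032  0.033  0.036  0.037]
0.12 34 [-0.024 -0.02  -0.019  0.03   0.032  0.032  0.035  0.037  0.039]
0.13 36 [-0.025 -0.022 -0.02  -0.018  0.028  0.032  0.034  0.036  0.037]
0.14 43 [-0.027 -0.019 -0.017 -0.016 -0.014  0.03   0.034  0.035  0.038]
0.15 43 [-0.037 -0.03  -0.023 -0.019 -0.016  0.028  0.032  0.036  0.037]
0.16 25 [-0.04  -0.035 -0.033 -0.031 -0.03  -0.027 -0.026 -0.025 -0.019]
0.17 24 [-0.04  -0.033 -0.031 -0.03  -0.028 -0.026 -0.024 -0.023]
0.18 28 [-0.04  -0.033 -0.03  -0.029 -0.028 -0.027 -0.026 -0.025 -0.025 -0.021]
0.19 33 [-0.034 -0.031 -0.03  -0.029 -0.028 -0.027 -0.026 -0.024 -0.023]
0.2 65 [-0.051 -0.042 -0.032 -0.03  -0.028 -0.025 -0.024 -0.022 -0.018]
0.21 45 [-0.047 -0.043 -0.038 -0.029 -0.026 -0.026 -0.025 -0.022 -0.02 ]
0.22 34 [-0.043 -0.032 -0.025 -0.024 -0.022 -0.021 -0.019 -0.018 -0.015]
0.23 46 [-0.034 -0.029 -0.028 -0.026 -0.024 -0.023 -0.021 -0.019 -0.018 -0.015]
```

The fingertips stand on top of the trigger (visible finger surface ends at about z 0.16, trigger unmoved), so the real tip is higher than I assumed. I check the finger length from the first wrist depth image.

```bash
python3 - <<'E'
from h import *
E=np.array([[ 0.96667999,0.24456535,0.07561468,0.44925154],[0.25597091,-0.92688441,-0.27452538,0.51539912],[0.00294668,0.28473335,-0.95860223,0.40469304],[0,0,0,1]])
d=np.load("w0d.npy"); f=349.5486
for k in (272,290):
  for r in range(222,300,6):
    p=E@np.array([(k-276.77)/f*d[r,k],(r-206.63)/f*d[r,k],d[r,k],1]); print(k,r,d[r,k].round(3),p[:3].round(3))
c,_=cal("wrist"); M=np.array(c["extrinsics"]); s=manip.get_state(); print(M[:3,3]-s["ee_pos"]); print(E[:3,3]-[.46427,.44789,.25508])
im,d=manip.camera("scene"); c,f=cal("scene"); r,k=np.mgrid[:420,:560]
P=(np.stack([(k-c["cx"])/f*d,(r-c["cy"])/f*d,d,np.ones_like(d)],-1)@np.array(c["extrinsics"]).T)[...,:3]
for z in np.arange(.14,.34,.01):
    w=P[(abs(P[...,0]-.49)<.09)&(abs(P[...,1]-.37)<.09)&(d>0)&(abs(P[...,2]-z)<.005)]
    print(z.round(2),len(w),w[:,0].min().round(3),w[:,0].max().round(3))
E
```

```text
272 222 0.418 [0.48  0.382 0.009]
272 228 0.404 [0.48  0.38  0.025]
272 234 0.403 [0.482 0.374 0.028]
272 240 0.423 [0.485 0.361 0.011]
272 246 0.424 [0.487 0.353 0.012]
272 252 0.149 [0.463 0.456 0.268]
272 258 0.143 [0.463 0.456 0.273]
272 264 0.138 [0.463 0.456 0.279]
272 270 0.133 [0.463 0.456 0.284]
272 276 0.127 [0.463 0.457 0.29 ]
272 282 0.124 [0.464 0.456 0.294]
272 288 0.119 [0.463 0.457 0.299]
272 294 0.119 [0.464 0.455 0.299]
290 222 0.354 [0.493 0.407 0.07 ]
290 228 0.355 [0.494 0.401 0.07 ]
290 234 0.357 [0.496 0.395 0.071]
290 240 0.358 [0.498 0.389 0.071]
290 246 0.361 [0.5   0.382 0.07 ]
290 252 0.148 [0.471 0.458 0.268]
290 258 0.143 [0.471 0.458 0.273]
290 264 0.138 [0.47  0.458 0.279]
290 270 0.133 [0.47  0.458 0.284]
290 276 0.128 [0.47  0.458 0.289]
290 282 0.123 [0.47  0.458 0.294]
290 288 0.12 [0.47  0.458 0.297]
290 294 0.114 [0.469 0.459 0.303]
[0.00460369 0.0717954  0.1496389 ]
[-0.01501846  0.06750912  0.14961304]
0.14 41 0.477 0.502
0.15 43 0.476 0.499
0.16 23 0.479 0.507
0.17 27 0.478 0.505
0.18 27 0.477 0.506
0.19 25 0.477 0.518
0.2 82 0.455 0.529
0.21 76 0.449 0.537
0.22 77 0.441 0.542
0.23 89 0.432 0.551
0.24 127 0.43 0.555
0.25 97 0.442 0.546
0.26 96 0.45 0.531
0.27 44 0.453 0.531
0.28 52 0.455 0.522
0.29 80 0.454 0.521
0.3 79 0.453 0.522
0.31 80 0.453 0.522
0.32 111 0.454 0.525
0.33 36 0.46 0.517
```

The shut fingertips are in fact about 9 mm above the TCP, not 22 mm ahead of it. I lift, retreat and go about 30 mm lower.

play_rows:
  series: "1 0 0 -0.010 0 0 0;1 0.020 0 -0.010 0 0 0;1 0.034 0 -0.005 0 0 0;1 0.034 0 0.015 0 0 0;1 0.034 0 0.029 0 0 0;1 0.034 0 0.029 0 0 0;1 0.034 0 0.029 0 0 0"

```text
t: 4.18
ee_pos: [0.4925, 0.4125, 0.1155]
orientation: [-179.9, 0.1, 86.4]
force: [0.6, -0.6, 1.1]
grip_width: 0.0002
gripper_force: 0.0
```

```bash
python3 st.py
```

```text
t 4.18 press x,y,z -0.0711 0.0007 0.1155 ori [-1.799e+02  1.000e-01  8.640e+01] F px,py,z 0.53 0.66 1.07 q [-56.  33.  19.  95. -13.  53. -36.]
```

play_rows:
  series: "1 -0.010 0 0 0 0 0;1 -0.020 0 0 0 0 0;1 -0.026 0 0 0 0 0;1 -0.031 0 0 0 0 0;1 -0.036 0 0 0 0 0;1 -0.036 0 0 0 0 0;1 -0.036 0 0 0 0 0"

```text
t: 4.77
ee_pos: [0.4908, 0.3773, 0.1168]
orientation: [180.0, -0.0, 86.4]
force: [1.3, 1.3, 1.7]
grip_width: 0.0002
gripper_force: 1.0
```

```bash
python3 st.py
```

```text
t 4.77 press x,y,z -0.0359 0.0012 0.1168 ori [180.   -0.   86.4] F px,py,z -1.42 1.25 1.67 q [-55.  31.  19.  99. -13.  52. -34.]
```

play_rows:
  series: "1 -0.003 0 0 0 0 0;1 -0.006 0 0 0 0 0;1 -0.009 0 0 0 0 0"

```text
t: 5.02
ee_pos: [0.49, 0.369, 0.1163]
orientation: [180.0, -0.1, 86.4]
force: [3.4, 8.1, -4.7]
grip_width: -0.0002
gripper_force: 4.2
```

play_rows:
  series: "1 -0.003 0 0 0 0 0;1 -0.005 0 0 0 0 0;1 -0.005 0 0 0 0 0"

```text
t: 5.27
ee_pos: [0.4894, 0.3632, 0.1161]
orientation: [-180.0, 0.0, 86.4]
force: [1.2, 3.8, -2.0]
grip_width: 0.0004
gripper_force: 2.1
```

play_rows:
  series: "1 -0.003 0 0 0 0 0;1 -0.005 0 0 0 0 0;1 -0.005 0 0 0 0 0"

```text
t: 5.52
ee_pos: [0.489, 0.3588, 0.1162]
orientation: [-180.0, -0.0, 86.4]
force: [0.5, 6.7, -2.9]
grip_width: 0.0002
gripper_force: 2.9
```

play_rows:
  series: "1 -0.002 0 0 0 0 0;1 -0.004 0 0 0 0 0;1 -0.004 0 0 0 0 0"

```text
t: 5.77
ee_pos: [0.4887, 0.3549, 0.1162]
orientation: [-180.0, -0.0, 86.4]
force: [-0.1, 6.4, -3.4]
grip_width: -0.0001
gripper_force: 2.9
```

play_rows:
  series: "1 -0.002 0 0 0 0 0;1 -0.004 0 0 0 0 0;1 -0.004 0 0 0 0 0;1 -0.004 0 0 0 0 0"

```text
t: 6.1
ee_pos: [0.4885, 0.3511, 0.1163]
orientation: [-180.0, -0.0, 86.4]
force: [0.8, 7.7, -2.8]
grip_width: 0.0002
gripper_force: 3.2
```

```bash
python3 st.py;python3 - <<'E'
from h import *
im,d=manip.camera("top"); a=im[200:265,180:300,::-1]
im2,d2=manip.camera("scene"); b=im2[160:260,190:290,::-1]
cv2.imwrite("pics/c2.png",np.hstack([cv2.resize(a,(400,217),interpolation=2),np.zeros((217,10,3),np.uint8),cv2.resize(b,(217,217))]))
g=np.array([.4875,.3415]); ax=np.array([-.061,-.998])
for n in("top","scene"):
  for t in ("lid_face","can_mouth","pad_face","canister"):
    for r in manip.place_of(t,n)[:2]: print(n,t,r["p"],((onplane(n,r["point"],.065)[:2]-g)@ax).round(3))
E
```

```text
t 6.1 press x,y,z -0.0097 0.0004 0.1163 ori [-180.    -0.    86.4] F px,py,z -7.7 0.32 -2.75 q [-54.  30.  20. 102. -12.  51. -32.]
top lid_face 0.6 0.106
top lid_face 0.42 0.4
top can_mouth 0.89 0.128
top can_mouth 0.57 0.387
top pad_face 0.45 0.107
top canister 0.98 0.37
top canister 0.86 0.159
scene lid_face 0.54 0.452
scene lid_face 0.49 0.11
scene can_mouth 0.68 0.115
scene can_mouth 0.62 0.445
scene pad_face 0.5 0.101
scene canister 0.69 0.172
scene canister 0.67 0.437
```

View pics/c2.png

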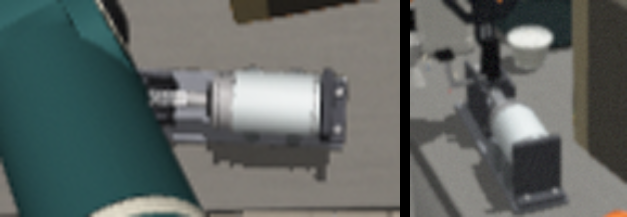

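The ram pad at crop (210,105) is now almost on the lid at (218,105), and walking costs about 7 to 8 N. I let the trigger back for the next stroke.

play_rows:
  series: "1 -0.001 0 0 0 0 0;1 0.010 0 0 0 0 0;1 0.022 0 0 0 0 0;1 0.034 0 0 0 0 0;1 0.038 0 0 0 0 0;1 0.038 0 0 0 0 0"

```text
t: 7.1
ee_pos: [0.4909, 0.3895, 0.1159]
orientation: [-180.0, 0.0, 86.5]
force: [-0.1, -1.0, -0.3]
grip_width: 0.0
gripper_force: 0.0
```

```bash
python3 st.py
```

```text
t 7.1 press x,y,z -0.0482 0.0005 0.1159 ori [-180.     0.    86.5] F px,py,z 1.04 -0.03 -0.33 q [-55.  32.  19.  98. -13.  52. -35.]
```

play_rows:
  series: "1 -0.006 0 0 0 0 0;1 -0.011 0 0 0 0 0;1 -0.014 0 0 0 0 0;1 -0.014 0 0 0 0 0"

```text
t: 7.43
ee_pos: [0.4905, 0.3731, 0.1165]
orientation: [-180.0, -0.0, 86.3]
force: [-0.3, 4.0, -2.9]
grip_width: 0.0002
gripper_force: 1.9
```

```bash
python3 st.py
```

```text
t 7.43 press x,y,z -0.0317 0.001 0.1165 ori [-180.    -0.    86.3] F px,py,z -4.02 -0.53 -2.89 q [-55.  31.  19. 100. -13.  52. -34.]
```

play_rows:
  series: "1 -0.002 0 0 0 0 0;1 -0.004 0 0 0 0 0;1 -0.004 0 0 0 0 0"

```text
t: 7.68
ee_pos: [0.4902, 0.3705, 0.1165]
orientation: [180.0, -0.1, 86.4]
force: [1.9, 6.7, -3.8]
grip_width: 0.0002
gripper_force: 3.2
```

play_rows:
  series: "1 -0.002 0 0 0 0 0;1 -0.004 0 0 0 0 0;1 -0.004 0 0 0 0 0"

```text
t: 7.93
ee_pos: [0.4899, 0.3673, 0.1166]
orientation: [180.0, -0.1, 86.4]
force: [1.6, 10.1, -6.3]
grip_width: -0.0
gripper_force: 4.7
```

play_rows:
  series: "1 -0.0015 0 0 0 0 0;1 -0.003 0 0 0 0 0;1 -0.003 0 0 0 0 0"

```text
t: 8.18
ee_pos: [0.4897, 0.3642, 0.1166]
orientation: [180.0, -0.1, 86.4]
force: [0.2, 8.8, -4.1]
grip_width: 0.0001
gripper_force: 3.9
```

play_rows:
  series: "1 -0.0015 0 0 0 0 0;1 -0.003 0 0 0 0 0;1 -0.003 0 0 0 0 0"

```text
t: 8.43
ee_pos: [0.4894, 0.3613, 0.1166]
orientation: [180.0, -0.1, 86.4]
force: [0.8, 9.6, -3.6]
grip_width: -0.0003
gripper_force: 4.5
```

play_rows:
  series: "1 -0.0015 0 0 0 0 0;1 -0.003 0 0 0 0 0;1 -0.003 0 0 0 0 0"

```text
t: 8.68
ee_pos: [0.4893, 0.3586, 0.1167]
orientation: [180.0, -0.1, 86.4]
force: [0.5, 11.9, -5.8]
grip_width: -0.0002
gripper_force: 5.2
```

play_rows:
  series: "1 -0.0015 0 0 0 0 0;1 -0.003 0 0 0 0 0;1 -0.003 0 0 0 0 0"

```text
t: 8.93
ee_pos: [0.4891, 0.3558, 0.1167]
orientation: [180.0, -0.1, 86.4]
force: [1.1, 10.7, -4.6]
grip_width: 0.0
gripper_force: 5.3
```

play_rows:
  series: "1 -0.0015 0 0 0 0 0;1 -0.003 0 0 0 0 0;1 -0.003 0 0 0 0 0"

```text
t: 9.18
ee_pos: [0.4889, 0.3524, 0.1167]
orientation: [180.0, -0.1, 86.4]
force: [0.9, 10.0, -3.2]
grip_width: -0.0001
gripper_force: 4.4
```

```bash
python3 st.py
```

```text
t 9.18 press x,y,z -0.0109 0.0007 0.1167 ori [ 1.80e+02 -1.00e-01  8.64e+01] F px,py,z -10.04 0.24 -3.25 q [-54.  30.  20. 102. -12.  51. -32.]
```

play_rows:
  series: "1 -0.0015 0 0 0 0 0;1 -0.0025 0 0 0 0 0;1 -0.0025 0 0 0 0 0"

```text
t: 9.43
ee_pos: [0.4887, 0.3501, 0.1167]
orientation: [180.0, -0.1, 86.4]
force: [0.1, 12.3, -3.6]
grip_width: -0.0001
gripper_force: 4.9
```

play_rows:
  series: "1 0.010 0 0 0 0 0;1 0.022 0 0 0 0 0;1 0.034 0 0 0 0 0;1 0.041 0 0 0 0 0;1 0.041 0 0 0 0 0;1 0.041 0 0 0 0 0"

```text
t: 9.93
ee_pos: [0.4913, 0.3896, 0.116]
orientation: [-180.0, 0.1, 86.4]
force: [0.1, -0.8, -0.6]
grip_width: 0.0001
gripper_force: 0.0
```

```bash
python3 st.py;python3 - <<'E'
from h import *
im,d=manip.camera("top"); a=im[200:265,180:300,::-1]
cv2.imwrite("pics/c3.png",cv2.resize(a,None,fx=6,fy=6,interpolation=2))
E
```

```text
t 9.93 press x,y,z -0.0482 0.0008 0.116 ori [-1.80e+02  1.00e-01  8.64e+01] F px,py,z 0.76 0.12 -0.6 q [-55.  32.  19.  98. -13.  52. -35.]
```

View pics/c3.png

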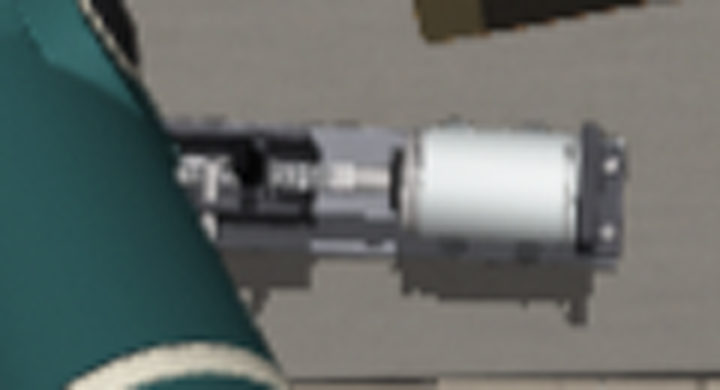

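The lid is now nearly flush at crop (410,175) and the canister sits on the stop plate (590,190). For the last stroke I go in fine steps and aim for about 17 N on the trigger.

play_rows:
  series: "1 -0.006 0 0 0 0 0;1 -0.012 0 0 0 0 0;1 -0.016 0 0 0 0 0;1 -0.016 0 0 0 0 0"

```text
t: 10.32
ee_pos: [0.4904, 0.3728, 0.1165]
orientation: [-180.0, -0.0, 86.3]
force: [0.3, 4.8, -2.6]
grip_width: -0.0005
gripper_force: 2.4
```

play_rows:
  series: "1 -0.0015 0 0 0 0 0;1 -0.003 0 0 0 0 0;1 -0.003 0 0 0 0 0"

```text
t: 10.57
ee_pos: [0.4902, 0.3713, 0.1166]
orientation: [180.0, -0.1, 86.4]
force: [1.8, 9.6, -5.0]
grip_width: -0.0
gripper_force: 4.2
```

play_rows:
  series: "1 -0.001 0 0 0 0 0;1 -0.002 0 0 0 0 0;1 -0.002 0 0 0 0 0"

```text
t: 10.82
ee_pos: [0.49, 0.3698, 0.1166]
orientation: [180.0, -0.1, 86.4]
force: [1.6, 10.6, -6.0]
grip_width: 0.0003
gripper_force: 5.0
```

play_rows:
  series: "1 -0.001 0 0 0 0 0;1 -0.0015 0 0 0 0 0;1 -0.0015 0 0 0 0 0"

```text
t: 11.07
ee_pos: [0.4899, 0.3685, 0.1166]
orientation: [180.0, -0.1, 86.4]
force: [2.3, 11.9, -5.4]
grip_width: 0.0
gripper_force: 5.2
```

play_rows:
  series: "1 -0.001 0 0 0 0 0;1 -0.0015 0 0 0 0 0;1 -0.0015 0 0 0 0 0"

```text
t: 11.32
ee_pos: [0.4898, 0.3671, 0.1166]
orientation: [180.0, -0.1, 86.4]
force: [2.2, 12.0, -4.9]
grip_width: 0.0
gripper_force: 5.5
```

play_rows:
  series: "1 -0.0005 0 0 0 0 0;1 -0.001 0 0 0 0 0;1 -0.001 0 0 0 0 0"

```text
t: 11.57
ee_pos: [0.4897, 0.3665, 0.1167]
orientation: [180.0, -0.2, 86.4]
force: [2.5, 13.7, -6.6]
grip_width: -0.0002
gripper_force: 6.1
```

play_rows:
  series: "1 -0.0005 0 0 0 0 0;1 -0.001 0 0 0 0 0;1 -0.001 0 0 0 0 0"

```text
t: 11.82
ee_pos: [0.4896, 0.3657, 0.1167]
orientation: [179.9, -0.2, 86.4]
force: [2.3, 15.2, -7.3]
grip_width: 0.0001
gripper_force: 6.9
```

play_rows:
  series: "1 -0.0005 0 0 0 0 0;1 -0.001 0 0 0 0 0;1 -0.001 0 0 0 0 0"

```text
t: 12.07
ee_pos: [0.4896, 0.365, 0.1167]
orientation: [179.9, -0.2, 86.5]
force: [1.9, 16.9, -7.8]
grip_width: -0.0001
gripper_force: 7.6
```

```bash
python3 st.py
```

```text
t 12.07 press x,y,z -0.0236 0.0006 0.1167 ori [179.9  -0.2  86.5] F px,py,z -16.97 0.88 -7.79 q [-54.  30.  19. 100. -13.  51. -33.]
```

play_rows:
  series: "1 0 0 0 0 0 0;1 0 0 0 0 0 0;1 0 0 0 0 0 0;1 0 0 0 0 0 0;1 0 0 0 0 0 0;1 0 0 0 0 0 0"

```text
t: 12.57
ee_pos: [0.4895, 0.365, 0.1167]
orientation: [179.9, -0.2, 86.5]
force: [2.1, 17.2, -7.1]
grip_width: 0.0001
gripper_force: 7.6
```

```bash
python3 - <<'E'
from h import *
g=np.array([.4875,.3415]); ax=np.array([-.061,-.998])
im,d=manip.camera("top"); a=im[205:255,210:300,::-1]
im2,_=manip.camera("scene"); b=im2[190:250,215:275,::-1]
cv2.imwrite("pics/c4.png",np.hstack([cv2.resize(a,(720,400),interpolation=2)]))
for t in ("lid_face","can_mouth","pad_face","canister"):
    for r in manip.place_of(t,"top")[:2]: print(t,r["p"],((onplane("top",r["point"],.065)[:2]-g)@ax).round(3))
E
```

```text
lid_face 0.66 0.401
lid_face 0.61 0.114
can_mouth 0.68 0.118
can_mouth 0.6 0.384
pad_face 0.65 0.134
canister 0.83 0.163
```

View pics/c4.png

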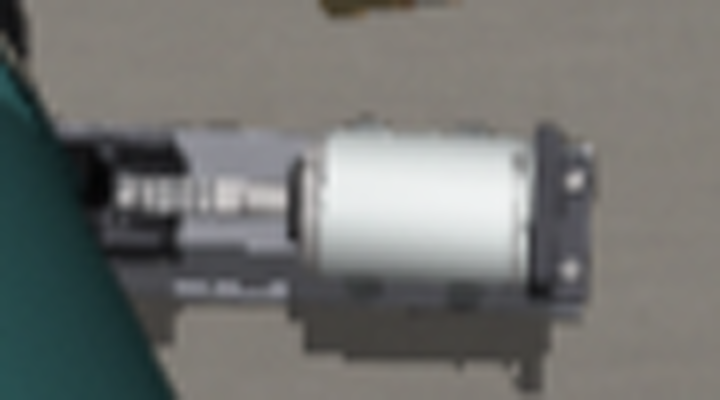

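The lid flange at crop (303-320) sits tight on the canister mouth, the canister is on the stop plate, and the trigger held 17 N. I release and go above the tab.

play_rows:
  series: "1 0.015 0 0 0 0 0;1 0.035 0 -0.005 0 0 0;1 0.045 0 -0.020 0 0 0;1 0.045 -0.03 -0.020 0 0 0;1 0.03 -0.0565 -0.020 0 0 0;1 0.009 -0.0565 -0.020 0 0 0;1 0.009 -0.0565 -0.015 0 0 0;1 0.009 -0.0565 -0.010 0 0 0"

```text
t: 13.53
ee_pos: [0.4342, 0.3742, 0.1269]
orientation: [180.0, -0.0, 86.3]
force: [0.3, 0.7, -0.6]
grip_width: 0.0001
gripper_force: 0.0
```

```bash
python3 st.py; python3 - <<'E'
from h import *
g=np.array([.4875,.3415]); ax=np.array([-.061,-.998]); ay=np.array([.998,-.061])
im,d=manip.camera("wrist"); cv2.imwrite("pics/c5.png",im[130:330,150:400,::-1].repeat(2,0).repeat(2,1))
for t in ("tab_top",):
    for r in manip.place_of(t,"wrist")[:2]: p=onplane("wrist",r["point"],.114)[:2]-g; print(t,r["p"],p@ax,p@ay)
E
```

```text
t 13.53 press x,y,z -0.0294 -0.0552 0.1269 ori [180.   -0.   86.3] F px,py,z -0.71 0.21 -0.57 q [-59.  26.  20. 106. -11.  50. -38.]
tab_top 0.75 -0.03103483013683352 -0.05383162640525736
tab_top 0.37 -0.022639121713354728 0.005577588112787706
```

View pics/c5.png

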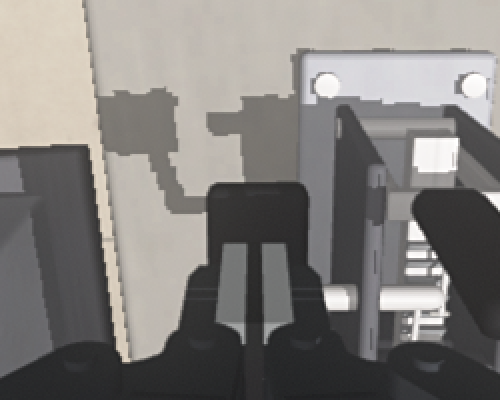

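The shut fingers (255,300) are centred over the black tab (258,220), and the trigger at the right is free. I press down.

play_rows:
  series: "1 -0.001 0 0.008 0 0 0;1 -0.001 0 0.016 0 0 0;1 -0.001 0 0.021 0 0 0;1 -0.001 0 0.024 0 0 0;1 -0.001 0 0.024 0 0 0"

```text
t: 14.05
ee_pos: [0.4341, 0.3778, 0.1029]
orientation: [179.9, -0.3, 86.5]
force: [-2.9, 11.9, 14.4]
grip_width: -0.0001
gripper_force: 8.2
```

play_rows:
  series: "1 0 0 0.002 0 0 0;1 0 0 0.004 0 0 0;1 0 0 0.004 0 0 0"

```text
t: 14.3
ee_pos: [0.4343, 0.3798, 0.1003]
orientation: [179.8, -0.5, 86.6]
force: [-5.5, 19.3, 25.8]
grip_width: 0.0001
gripper_force: 14.8
```

```bash
python3 st.py
```

```text
t 14.3 press x,y,z -0.035 -0.0555 0.1003 ori [179.8  -0.5  86.6] F px,py,z -18.88 -6.65 25.77 q [-59.  28.  19. 106. -12.  47. -37.]
```

```bash
python3 - <<'E'
from h import *
im,d=manip.camera("top"); a=im[205:255,190:300,::-1]
im2,d2=manip.camera("wrist"); b=im2[130:330,150:400,::-1]
cv2.imwrite("pics/c6.png",np.vstack([cv2.resize(a,(600,273),interpolation=2),cv2.resize(b,(600,320))[:320]]))
E
```

```text
(no output)
```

View pics/c6.png

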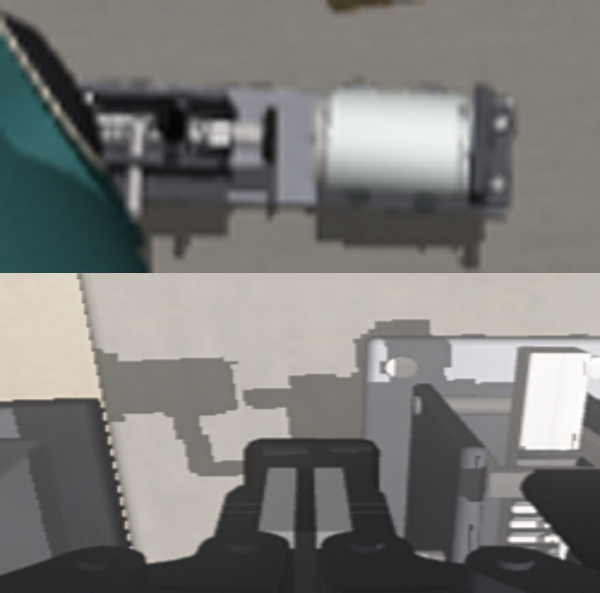

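The ram pad at top (270,130) is fully back, and the canister lies closed against the stop plate. I lift off and clear.

play_rows:
  series: "1 0 0 -0.01 0 0 0;1 0 0 -0.04 0 0 0;1 0 0 -0.08 0 0 0;1 0 0 -0.12 0 0 0;1 0.03 0 -0.15 0 0 0;1 0.06 0 -0.15 0 0 0;1 0.06 0 -0.15 0 0 0;1 0.06 0 -0.15 0 0 0"

```text
t: 15.07
ee_pos: [0.4371, 0.4356, 0.2475]
orientation: [-180.0, 0.0, 86.5]
force: [-0.0, -0.5, 0.1]
grip_width: -0.0
gripper_force: 0.0
```

```bash
python3 st.py; python3 - <<'E'
from h import *
im,d=manip.camera("top"); a=im[205:255,190:300,::-1]
cv2.imwrite("pics/c7.png",cv2.resize(a,(770,350),interpolation=2))
E
```

```text
t 15.07 press x,y,z -0.0908 -0.056 0.2475 ori [-180.     0.    86.5] F px,py,z 0.55 -0.01 0.07 q [-63.  23.  21.  93.  -9.  66. -44.]
```

View pics/c7.png

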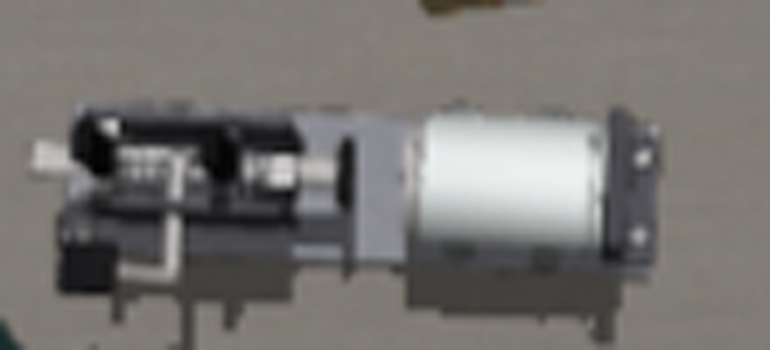

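The trigger (95,145), tab (85,265) and ram pad (345,175) are all back at their start positions. The lid is home at (412,180) and the arm is clear, so I hand in.

```bash
python3 -c "
from workcell import manip
print(manip.sign_off())"
```

```text
the job is handed in; nothing more can be done
None
```

I handed the job in at about 15 s: the lid looks fully home, held for about 0.7 s at an estimated 15–19 N (worked out from the trigger force, not measured on the lid). The last picture shows the ram, trigger and tab sprung back and the closed canister in the cradle; sign-off returned no verdict.

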